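# Slide the vial tray home on its rails and latch it

## Task

With your fingertips only, push the blue vial tray along the rails of the loading bed, towards the end wall, until it drops into the locating notches and lies level in them. Then push the red latch round until it points straight across over the tray. Do not grip or lift anything, and leave the other things where they stand.

Things in the scene. Friction and masses are not known exactly. Their poses are not given: they have to be found in the camera images.
- bed: Fixed loading bed on the table, grey base 320 x 124 x 8 mm. Origin: centre of its underside; x along the rails to the dark end wall (the way to push), z up. Two aluminium rails, 14 mm wide, at y = +-40 mm, tops z = 24; open between them down to z = 8. Dark side guides: inner faces y = +-51.5, tops z = 37. End x = -160 is open; end wall x = 153 to 160, top z = 42.
- bed_home (a point): Fixed point midway between the four rail notches, bed (55, 0, 18) mm, at the level of the notch floors; axes as the bed's. The tray is home when its origin lies here (2 mm of play along x). Notches are 6 mm deep; those at bed x = 115 mm are 16 mm long, those at x = -5 mm 20 mm long.
- tray: Loose blue tray, about 0.35 kg: plate 150 (x) x 100 (y) x 10 mm on four feet 12 x 12 x 7 mm at x = +-60, y = +-40. Origin: plate centre, level with the feet's undersides; axes as the bed's. It starts on the rails at bed x = -45 to 5 mm, z = 24; home it sits 6 mm lower (z = 18), stopped by the notch walls. A pushing finger's friction may hold its rear up until it backs away.
- tray_push (a point): Centre of the rear face of the tray's upright push lip, facing away from the end wall, 75 mm behind and 20 mm above the tray's origin; axes as the tray's. Lip 60 mm wide, 6 mm thick, top 38 mm above the tray's origin. Plate top 17 mm above that origin; three small vials fixed in the front half reach 52 mm above it.
- latch (a joint): Angle (rad) of the red latch bar on a vertical pivot. 0 = parallel to the rails, pointing to bed -x, beside the tray; grows anticlockwise seen from above; 1.571 = stop, straight across over the tray (bed -y). Starts at -0.25 to 0.2, stays where left (friction about 1.1 N at the pin). Bar 12 x 8 mm, underside bed z = 38, reach 55 mm: clears a seated tray by 3 mm, blocked by a riding one.
- latch_pin (a point): Centre of the top of the black upright pin on the latch bar, 45 mm from the pivot axis, 10 mm in diameter, standing from bed z = 46 to 76 mm; push the bar by it.
- latch_pivot (a point): Point on the latch's pivot axis at the top of the bar, bed (45, 72, 46) mm; fixed to the bed, with its axes.
- sample_jar: Loose jar with a light blue lid, 41 mm in diameter, 53 mm tall, standing beside the bed; origin at the centre of its underside. A bystander.
- clamp_half: Loose white clamp half, 42 x 46 x 13 mm, lying on the table to the right; origin at the centre of its underside. A bystander.

How it is judged:
By the outcome, as a careful person would: the job done as asked, in the order asked, and still so for the second after the job is handed in, with the robot touching nothing.
It also fails if it takes over 51 s, if anything falls off the work surface, if the arm or the gripper's body presses on something with over 40 N, if the wrist force passes 120 N, or if a joint passes its speed limit or range.

## Robot

A 6-joint arm with a two-finger parallel gripper is mounted at the origin on a cart in front of the work surface, level with it; the furniture and walls round the work are solid. World frame = base frame: x ahead of the robot, y to its left, z up, the work surface at z = 0. Lengths are in mm, angles in degrees, forces in N, time in s.
With the tool pointing down it reaches from about 325 to 775 mm from the base axis. Payload 5.5 kg.
Tool frame: the origin (TCP) lies midway between the tips of the shut fingers; the grasp point (between the pads) lies 19 mm behind it; z points along the fingers, y is the direction in which the jaws open and shut (so a half turn about z gives the same grasp; the last joint's range is limited). The gripper opens to 88 mm and grips with 3 to 60 N. Pads are 20 mm wide; open, the fingers measure 115 mm over their backs; the gripper's body (75 mm by 178 mm) begins 61 mm behind the grasp point.
Start: joints at [-76.473, 5.22, 70.514, -0, 104.267, -3.249], TCP at [173.18, -574.478, 222.631] pointing down, gripper open.
Joint ranges: [-164.24, 164.24], [-49.07, 125.15], [9.68, 141.18], [-86.29, 266.29], [3.28, 154.24], [-151.56, 151.56]. Speed limits (degrees/s): [147.25, 147.25, 172.46, 180, 180, 180].

## Interface

Orientations are given as a 3x3 rotation matrix whose columns are the frame's x, y, z axes.
In Python, from cell import r gives the robot as it stands.
- The arm moves only by the shell command python3 -m jog 'ROWS' [FORCE]. ROWS is JSON, a list that holds one entry, the list of rows, each a list of 5 numbers: the shift along the tool's x, y, z in m, then the turn about the tool's z in degrees, then the finger opening in m, from 0 to 0.0878. In form: [[[tx, ty, tz, turn, gripper], ...]]. A call has 1 to 10 rows; each row shifts and turns the pose as measured when the row begins, along the tool's axes as they then stand; what a row does not reach is not made up. A row lasts 1/10 s, in which the tool goes at most 50 mm and 8.59 degrees, less where a joint would pass 70% of its speed; a pose out of reach is approached as far as the arm can. A call is refused whole if a number of a shift passes 0.05 or a number of a turn 8.59, either way. A call with a gripper value outside its range is refused whole. The fingers move at their own pace and stop on an object; FORCE is the grip in N (left out, the last holds). Time passes only in rows, so rows that do not move let the fingers close. It gives the time, the measured TCP pose, the force and the opening at its end, in the units of the state.
- r.observe(): the state, without advancing time (a new reading comes with each control period).
- r.grab_frame(name): name is "scene" or "top" or "wrist"; returns a dict with "img" (400x640x3 uint8, red, green, blue), "depth" (400x640 float32, mm along the optical axis (not along the pixel's ray), 0 where there is no reading), "intrinsics" (3x3 intrinsics, pixels), "distortion" ([k1, k2, p1, p2, k3] as OpenCV has them; the pictures are not rectified), "rvec" (rotation vector, rad) and "tvec" (3), from world to camera coordinates, as OpenCV has them. Camera axes: x right, y down, z forward; pixel columns grow to the right and rows downward; lengths in mm; the calibration is good to about 2 mm. A picture is of the moment at which its call begins.
- r.finish_job(): hands the job in, once; it reports no verdict.
The state is a dict: "clock": time; "q": joint angles; "dq": joint speeds; "joint_efforts": joint torques, N m; "tcp_pos": TCP position; "tool_rot": TCP orientation; "ft_force": force on the tool from outside, world axes, zero at the start; "moment": the same for the moment, N m; "grip_width": opening from 0.0 (shut) to 1.0 (fully open).
Only numpy, scipy, OpenCV 4.12 (cv2) and the standard library are available. Lean on these libraries where they do the work, as an engineer would, in place of code of your own. Each camera call takes 0.05 s, during which the arm holds its last target.

## Working session

There is one attempt and no reset: what is moved stays moved. The work goes in short steps, Python scripts to look and compute and a shell command to move; the robot and the scene stay as the last step left them, time stands still between calls to the robot, and variables do not carry over. Pictures are saved under pics/ and viewed, and the job is handed in when it is done.

```bash
ls; mkdir -p pics; python3 - <<'E'
from cell import r
import cv2
s=r.observe(); print(s)
for n in ("scene","top","wrist"):
    f=r.grab_frame(n); cv2.imwrite(f"pics/{n}0.png",f["img"][:,:,::-1])
    print(n,f["intrinsics"],f["distortion"],f["rvec"],f["tvec"])
E
```

```text
pics
{'clock': 0.0, 'q': array([-7.64736333e+01,  5.26261901e+00,  7.05810483e+01,  1.16389704e-03,
        1.04267836e+02, -3.24600540e+00]), 'dq': array([ 0.0595079 ,  0.01801703,  0.04935078, -0.09153592, -0.01660346,
       -0.06197598]), 'joint_efforts': array([-1.92181127e-03, -4.46456373e+01, -4.06449258e+01,  6.96375500e-02,
        2.94457271e-02, -1.72694449e-04]), 'tcp_pos': array([ 173.10307706, -574.17213315,  221.52020306]), 'tool_rot': array([[ 9.57457346e-01,  2.88574498e-01, -4.36036357e-04],
       [ 2.88574798e-01, -9.57455476e-01,  1.89671923e-03],
       [ 1.29859401e-04, -1.94185686e-03, -9.99998106e-01]]), 'ft_force': array([-0.27422358,  0.108411  , -0.39734227]), 'moment': array([ 0.00766307, -0.02677955, -0.05394696]), 'grip_width': 0.9977647609476435}
scene [[432.47085994   0.         316.80144031]
 [  0.         432.47085994 190.743582  ]
 [  0.           0.           1.        ]] [-0.09963609  0.          0.          0.          0.        ] [ 0.85136527 -2.20312782  1.39934074] [395.74337621 203.4658849  803.16824252]
top [[400.60255843   0.         320.20467855]
 [  0.         400.60255843 196.95732305]
 [  0.           0.           1.        ]] [0.00082488 0.         0.         0.         0.        ] [ 2.0894726  -2.12942597  0.2226785 ] [-6.89644943e-01  5.43267307e+02  9.90696800e+02]
wrist [[343.20615322   0.         314.95825408]
 [  0.         343.20615322 190.98265791]
 [  0.           0.           1.        ]] [-0.05645384  0.          0.          0.          0.        ] [-2.33570399  1.7342838   0.245601  ] [-599.30137471  -34.35004637  391.68354174]
```

View pics/scene0.png

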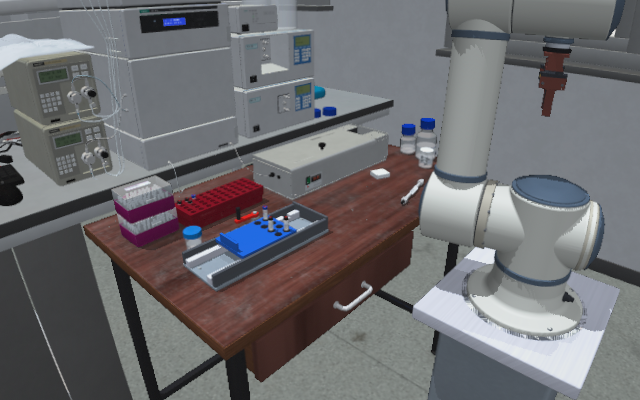

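View pics/top0.png

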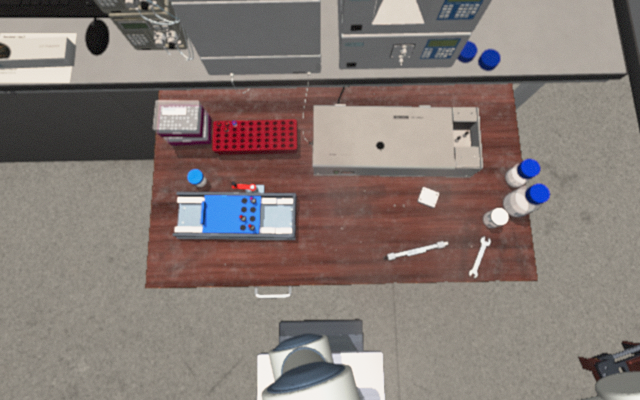

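View pics/wrist0.png

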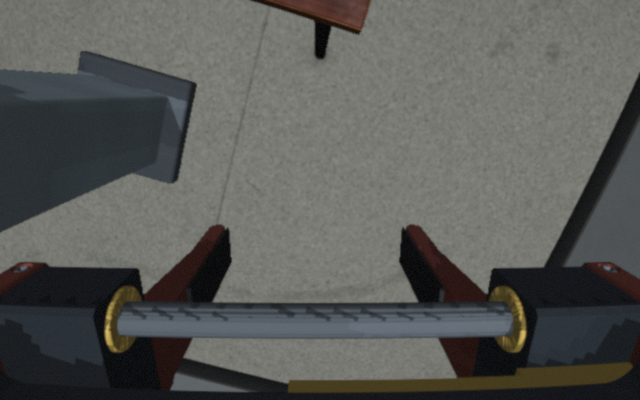

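The scene camera shows the bed with the blue tray at about (255,235) and the red latch at (248,216). In the top view the bed spans columns 174–296 and rows 192–238, with the end wall on the right (so bed +x is about world −y). The tray is at (230,213), the latch at (248,187), the jar at (196,177) and the clamp half at (428,197). Next I'll zoom in and measure.

```bash
cat > h.py <<'E'
import numpy as np, cv2
from cell import r
def cam(f):
    R,_=cv2.Rodrigues(np.array(f["rvec"],float)); return R,np.array(f["tvec"],float).ravel()
def plane(f,uv,z):
    uv=np.array(uv,float).reshape(-1,1,2)
    n=cv2.undistortPoints(uv,f["intrinsics"],np.array(f["distortion"],float)).reshape(-1,2)
    R,t=cam(f); c=-R.T@t; d=np.c_[n,np.ones(len(n))]@R
    return c+d*((z-c[2])/d[:,2])[:,None]
def cloud(f,mask):
    v,u=np.nonzero(mask&(f["depth"]>0)); 
    n=cv2.undistortPoints(np.c_[u,v].astype(float).reshape(-1,1,2),f["intrinsics"],np.array(f["distortion"],float)).reshape(-1,2)
    R,t=cam(f); P=np.c_[n,np.ones(len(n))]*f["depth"][v,u][:,None]
    return (P-t)@R
def proj(f,P):
    return cv2.projectPoints(np.array(P,float).reshape(-1,1,3),np.array(f["rvec"],float),np.array(f["tvec"],float),f["intrinsics"],np.array(f["distortion"],float))[0].reshape(-1,2)
def tri(fs,uvs):
    A=[];b=[]
    for f,uv in zip(fs,uvs):
        p0=plane(f,[uv],0)[0]; p1=plane(f,[uv],100)[0]; d=(p1-p0)/np.linalg.norm(p1-p0)
        M=np.eye(3)-np.outer(d,d); A.append(M); b.append(M@p0)
    return np.linalg.lstsq(np.vstack(A),np.hstack(b),rcond=None)[0]
def masks(f):
    h=cv2.cvtColor(f["img"],cv2.COLOR_RGB2HSV); H,S,V=h[...,0],h[...,1],h[...,2]
    return dict(blue=(H>100)&(H<120)&(S>150)&(V>80), red=((H<6)|(H>174))&(S>200)&(V>150))
def crop(f,name,x0,x1,y0,y1,k):
    cv2.imwrite(name,cv2.resize(f["img"][y0:y1,x0:x1,::-1],None,fx=k,fy=k,interpolation=cv2.INTER_CUBIC))
E
python3 - <<'E'
from h import *
f=r.grab_frame("top"); crop(f,"pics/topc.png",160,320,160,250,5)
g=r.grab_frame("scene"); crop(g,"pics/scenec.png",170,340,190,290,4)
for n,q in (("top",f),("scene",g)):
    m=masks(q)
    for k in m:
        c=cloud(q,m[k]); c=c[(c[:,2]>10)&(c[:,2]<120)]; print(n,k,len(c),np.median(c,0),c.min(0),c.max(0))
print(plane(f,[[174,238],[178,192],[296,192],[296,238]],37))
E
```

```text
top blue 2422 [518.95169985 228.87379182  41.492202  ] [ 456.11158559 -570.41282035   10.05610332] [917.5325074  340.29713343 119.90151538]
top red 860 [717.09474383 191.08982923  45.33102354] [467.5502555   54.8825389   39.00172146] [765.19435621 280.47232648  75.58208817]
scene blue 2036 [514.60057271 242.79286526  42.21833515] [ 456.47664204 -569.763056     32.84276224] [909.28263559 345.03171818 119.56654515]
scene red 46 [579.58210062 196.00734585  46.50880002] [571.70858839 168.92233319  44.01257916] [588.260729   225.63533956  49.42897857]
[[445.20921443 373.22955545  37.        ]
 [568.4934479  369.65834313  37.        ]
 [562.39382445  53.531194    37.        ]
 [439.15257894  54.26464054  37.        ]]
```

View pics/topc.png

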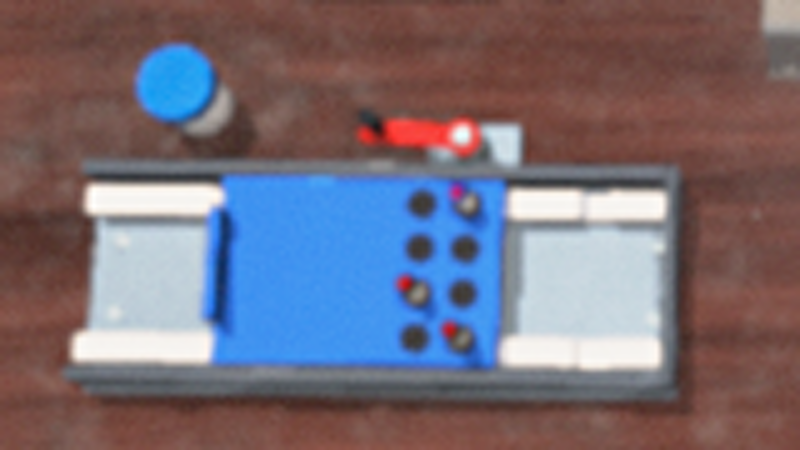

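View pics/scenec.png

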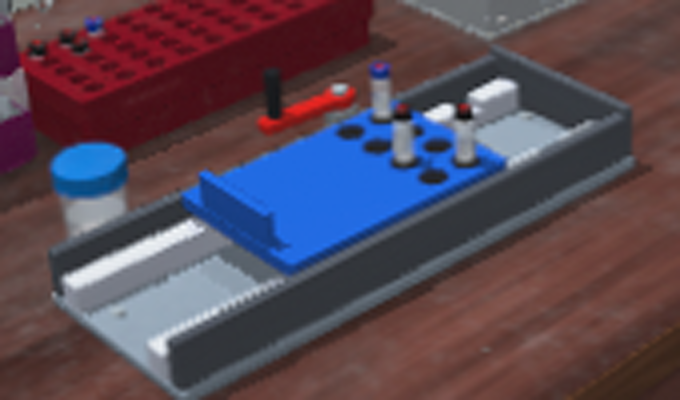

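```bash
python3 - <<'E'
from h import *
T=r.grab_frame("top"); S=r.grab_frame("scene")
for n,f in (("top",T),("scene",S)):
    A=cloud(f,np.ones(f["depth"].shape,bool)); 
    sel=(A[:,0]>420)&(A[:,0]<600)&(A[:,1]>30)&(A[:,1]<400)
    A=A[sel]
    for lo,hi in ((34,40),(22,27),(6,10),(40,45)):
        p=A[(A[:,2]>lo)&(A[:,2]<hi)]
        print(n,lo,hi,len(p),np.median(p[:,2]) if len(p) else 0)
f=T
h=cv2.cvtColor(f["img"],cv2.COLOR_RGB2HSV)
# blue plate (connected comp)
m=masks(f)["blue"].astype(np.uint8); n,l,st,c=cv2.connectedComponentsWithStats(m)
for i in range(1,n):
    if st[i,4]>60 and st[i,0]<330 and st[i,1]>100: print("blue",st[i],c[i])
i=max((i for i in range(1,n) if st[i,0]>190 and st[i,0]<220),key=lambda i:st[i,4])
v,u=np.nonzero(l==i); P=plane(f,np.c_[u,v],41)[:,:2]
rc=cv2.minAreaRect(P.astype(np.float32)); print(rc,cv2.boxPoints(rc))
# dark guides: dark low-sat pixels at height 33..45
A=f["depth"]
v,u=np.mgrid[0:400,0:640]
C=np.zeros((400,640,3)); mk=A>0; C[mk]=cloud(f,mk)
g=(h[...,2]<100)&(h[...,1]<90)&(C[...,2]>30)&(C[...,2]<48)&(C[...,0]>420)&(C[...,0]<600)&(C[...,1]>20)&(C[...,1]<400)
vv,uu=np.nonzero(g); print(g.sum())
P=plane(f,np.c_[uu,vv],37)[:,:2]
rc=cv2.minAreaRect(P.astype(np.float32)); print(rc,cv2.boxPoints(rc))
cv2.imwrite("pics/g.png",cv2.resize((g*255).astype(np.uint8)[160:250,160:320],None,fx=5,fy=5,interpolation=0))
# rails: white
w=(h[...,2]>190)&(h[...,1]<50)&(C[...,2]>18)&(C[...,2]<32)&(C[...,0]>430)&(C[...,0]<570)&(C[...,1]>30)&(C[...,1]<390)
n,l,st,c=cv2.connectedComponentsWithStats(w.astype(np.uint8))
for i in range(1,n):
    if st[i,4]>20:
        v,u=np.nonzero(l==i); P=plane(f,np.c_[u,v],24)[:,:2]; print("rail",st[i],cv2.minAreaRect(P.astype(np.float32)))
E
```

```text
top 34 40 1415 38.191737227114245
top 22 27 503 24.123073438316165
top 6 10 1051 7.909585591671294
top 40 45 1423 41.62862094810709
scene 34 40 952 37.166236929052715
scene 22 27 712 24.47364068186141
scene 6 10 1010 8.364429089502643
scene 40 45 1490 41.90967561719339
blue [188 169  15  15 179] [194.87150838 176.18994413]
blue [ 201  195   60   39 1930] [228.76010363 213.86994819]
((506.2554931640625, 226.70736694335938), (154.51255798339844, 100.01795959472656), 87.71409606933594) [[453.20486 151.50723]
 [553.14325 147.51791]
 [559.30615 301.9075 ]
 [459.36774 305.89682]]
107
((522.8312377929688, 211.4689178466797), (324.3124084472656, 108.60562896728516), 81.24761962890625) [[444.48636   59.463943]
 [551.8273    42.938034]
 [601.17615  363.47388 ]
 [493.8352   379.99982 ]]
rail [178 197  27   6 136] ((550.0770874023438, 338.3797302246094), (70.72445678710938, 13.795022010803223), 88.89657592773438)
rail [261 198  17   6  85] ((543.2586059570312, 127.3045883178711), (43.481937408447266, 13.773229598999023), 88.89694213867188)
rail [280 198  13   6  64] ((542.3764038085938, 81.43370056152344), (32.58096694946289, 13.771769523620605), 88.89904022216797)
rail [175 226  27   6 161] ((471.3461608886719, 342.1395568847656), (69.94490814208984, 13.377704620361328), 88.9083251953125)
rail [260 227  32   6 162] ((464.2395324707031, 109.41502380371094), (82.6301040649414, 13.356311798095703), 88.91046905517578)
```

View pics/g.png

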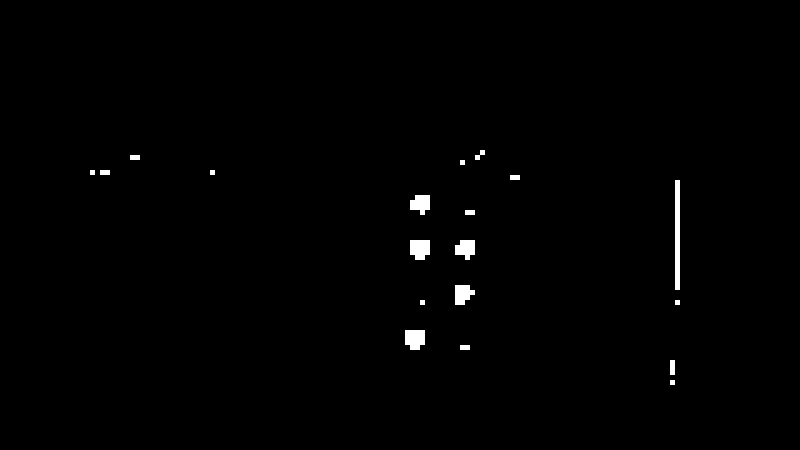

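Rail masks give the bed: x axis ≈ (-0.030,-0.9995) in world, centre ≈ (507,216). The tray front edge puts the tray ≈60 mm short of home. I'll shut the fingers and turn the tool so that tool x lies along bed −x.

```bash
python3 -m jog '[[[0,0,0,-7.9,0],[0,0,0,-7.9,0],[0,0,0,-7.9,0],[0,0,0,-7.9,0],[0,0,0,-7.9,0],[0,0,0,-7.9,0],[0,0,0,-7.9,0],[0,0,0,-7.9,0],[0,0,0,-7.9,0]]]' 10
cat >> h.py <<'E'
O=np.array([506.9,215.9]); bx=np.array([-.0303,-.9995]); by=np.array([.9995,-.0303])
def b2w(x,y): return O+x*bx+y*by
def w2b(p): d=np.asarray(p)[:2]-O; return np.array([d@bx,d@by])
def go(target):
    s=r.observe(); d=np.array(target)-s["tcp_pos"]; print("tcp",s["tcp_pos"].round(1),"bed",w2b(s["tcp_pos"]).round(1),"tool delta m",(s["tool_rot"].T@d/1000).round(4),"xang",np.degrees(np.arctan2(s["tool_rot"][1,0],s["tool_rot"][0,0])).round(2),"t",round(s["clock"],2),"F",s["ft_force"].round(2))
E
python3 - <<'E'
from h import *
go([430,-150,222]); go([*b2w(-105,0),222])
# pin triangulation refinement
T=r.grab_frame("top");S=r.grab_frame("scene")
crop(T,"pics/lt.png",225,275,170,200,16); crop(S,"pics/ls.png",225,275,195,235,16)
E
```

```text
clock: 1.25
tcp_pos: [173.1, -574.2, 221.9]
tool_rot: [[-0.011, 1.0, -0.0], [1.0, 0.011, 0.001], [0.001, -0.0, -1.0]]
ft_force: [-0.1, 0.6, -0.0]
grip_width: 0.214
tcp [ 173.1 -574.2  221.9] bed [ 799.9 -309.6] tool delta m [4.213e-01 2.617e-01 4.000e-04] xang 90.66 t 1.25 F [-0.14  0.64 -0.  ]
tcp [ 173.1 -574.2  221.9] bed [ 799.9 -309.6] tool delta m [0.8912 0.3472 0.0009] xang 90.66 t 1.25 F [-0.14  0.64 -0.  ]
```

View pics/lt.png

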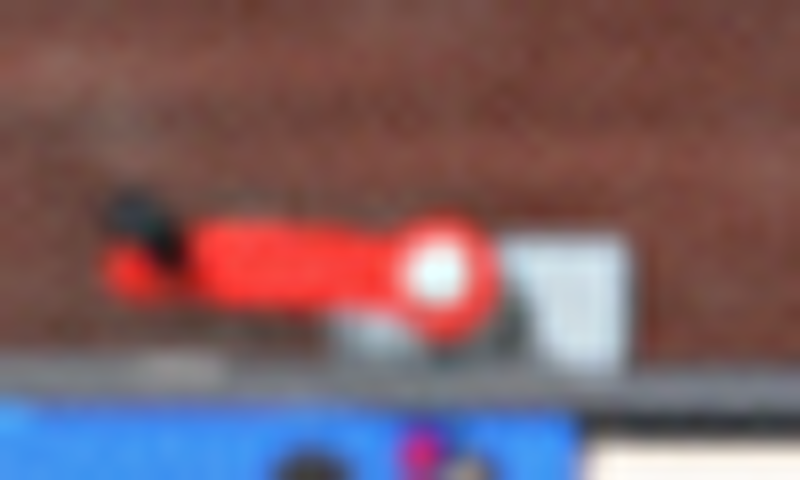

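View pics/ls.png

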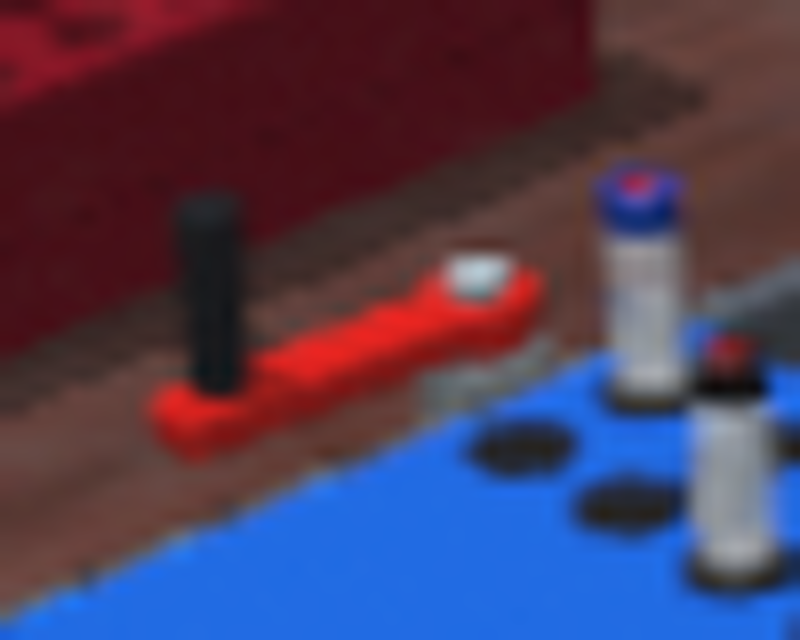

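Fingers are shutting, and the tool is turned to 90.7°. In the views the pin top is at (232.9,182.8) in top and (237.6,207.3) in scene; the pivot cap is at (252.0,186.5) and (254.5,211.5). Heading over towards the bed now.

```bash
python3 -m jog '[[[0.042,0.026,0,0,0],[0.042,0.026,0,0,0],[0.042,0.026,0,0,0],[0.042,0.026,0,0,0],[0.042,0.026,0,0,0],[0.042,0.026,0,0,0],[0.042,0.026,0,0,0],[0.042,0.026,0,0,0],[0.042,0.026,0,0,0],[0.042,0.026,0,0,0]]]'
python3 - <<'E'
from h import *
T=r.grab_frame("top");S=r.grab_frame("scene")
for n,a,b in (("pin",(232.9,182.8),(237.6,207.3)),("pivot",(252,186.5),(254.5,211.5))):
    p=tri([T,S],[a,b]); print(n,p.round(1),w2b(p).round(1),[np.abs(q).round(2) for q in (proj(T,p)[0]-a,proj(S,p)[0]-b)])
print("pivot expect",b2w(45,72))
go([*b2w(-105,0),222])
E
```

```text
clock: 2.35
tcp_pos: [440.7, -154.4, 220.4]
tool_rot: [[0.051, 0.999, 0.002], [0.999, -0.051, 0.003], [0.003, 0.002, -1.0]]
ft_force: [0.7, -0.8, -0.6]
grip_width: 0.008
pin [582.  215.5  76.5] [-1.8 75.1] [array([0.4, 0.4]), array([0.61, 0.17])]
pivot [578.  170.6  49.5] [43.1 72.5] [array([0.43, 0.46]), array([0.68, 0.17])]
pivot expect [577.5005 168.7409]
tcp [ 442.2 -151.4  220.1] bed [369.1 -53.6] tool delta m [0.4747 0.0476 0.0007] xang 87.54 t 2.45 F [-0.78 -1.01  0.28]
```

```bash
python3 -m jog '[[[0.047,0.0048,0,0,0],[0.047,0.0048,0,0,0],[0.047,0.0048,0,0,0],[0.047,0.0048,0,0,0],[0.047,0.0048,0,0,0],[0.047,0.0048,0,0,0],[0.047,0.0048,0,0,0],[0.047,0.0048,0,0,0],[0.047,0.0048,0,0,0],[0.047,0.0048,0,0,0]]]'
python3 - <<'E'
from h import *
T=r.grab_frame("top");S=r.grab_frame("scene");W=r.grab_frame("wrist")
cv2.imwrite("pics/s1.png",S["img"][:,:,::-1]);cv2.imwrite("pics/w1.png",W["img"][:,:,::-1])
go([*b2w(-115,0),46])
E
```

```text
clock: 3.45
tcp_pos: [523.1, 317.6, 222.4]
tool_rot: [[0.096, 0.995, 0.006], [0.995, -0.096, 0.0], [0.001, 0.006, -1.0]]
ft_force: [1.6, -0.2, -0.0]
grip_width: 0.009
tcp [522.6 318.1 220.2] bed [-102.6   12.6] tool delta m [ 0.0117 -0.0138  0.1741] xang 84.75 t 3.6 F [ 0.21 -0.19  0.7 ]
```

View pics/s1.png

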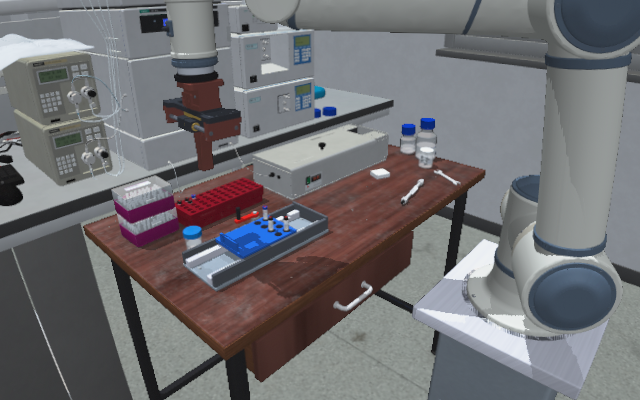

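View pics/w1.png

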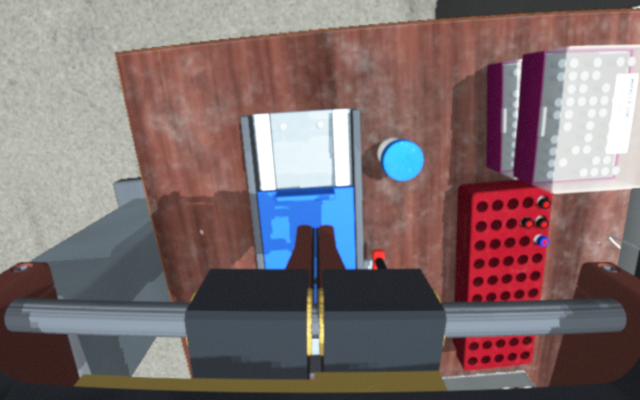

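The wrist view shows the tray's lip at about row 190, columns 275–335, and the rails at columns 263 and 343. I'll measure the lip here before descending.

```bash
python3 - <<'E'
from h import *
W=r.grab_frame("wrist"); crop(W,"pics/w1c.png",235,375,95,275,4)
A=cloud(W,masks(W)["blue"]); B=np.array([[*w2b(p),p[2]] for p in A]); 
B=B[(B[:,0]<-50)&(abs(B[:,1])<60)]
for lo,hi in((38,46),(55,70)):
    q=B[(B[:,2]>lo)&(B[:,2]<hi)]; print(lo,len(q),q.min(0).round(1),q.max(0).round(1),np.median(q,0).round(1))
for n,uv,z in (("rail L end",[[263,113],[341,111]],24),("lip ends",[[275,190],[335,188]],62)):
    print(n,[w2b(p).round(1) for p in plane(W,uv,z)])
E
```

```text
38 2537 [-86.7 -48.9  38.7] [-50.  50.  46.] [-65.1   1.3  41.9]
55 469 [-86.7 -29.9  55.1] [-80.2  30.1  65.1] [-84.5   0.7  62.4]
rail L end [array([-161.3,  -37.1]), array([-158.3,   42.8])]
lip ends [array([-89.2, -27.2]), array([-87.6,  31.2])]
```

View pics/w1c.png

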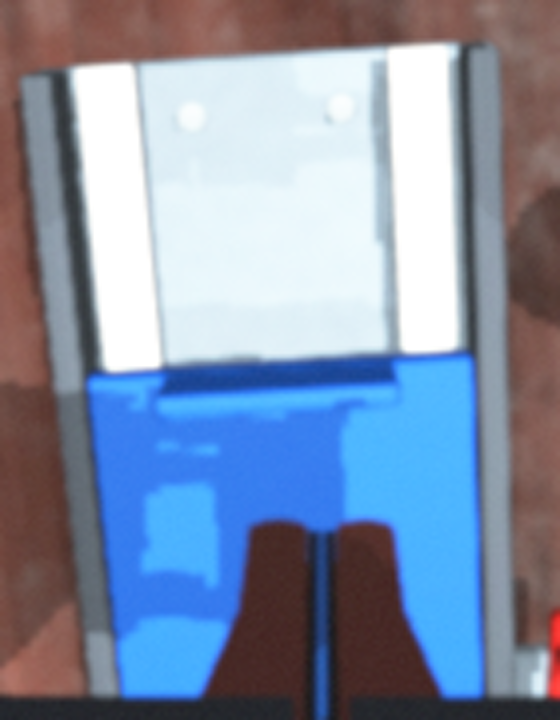

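```bash
python3 -m jog '[[[0.009,-0.012,0,-3.5,0],[0,0,0.045,0,0],[0,0,0.045,0,0],[0,0,0,0,0]]]'
python3 - <<'E'
from h import *
go([*b2w(-112,1),46])
E
```

```text
clock: 4.05
tcp_pos: [514.7, 320.0, 133.8]
tool_rot: [[0.044, 0.999, 0.012], [0.999, -0.044, 0.001], [0.001, 0.012, -1.0]]
ft_force: [-0.5, -0.1, -1.4]
grip_width: 0.007
tcp [514.7 320.  133.8] bed [-104.3    4.7] tool delta m [ 0.0076 -0.0048  0.0878] xang 87.45 t 4.05 F [-0.48 -0.06 -1.38]
```

```bash
python3 -m jog '[[[0.008,-0.005,0,-1,0],[0,0,0.04,0,0],[0,0,0.03,0,0],[0,0,0.014,0,0],[0,0,0.003,0,0],[0,0,0,0,0]]]'
python3 - <<'E'
from h import *
go([*b2w(-112,1),46])
W=r.grab_frame("wrist");cv2.imwrite("pics/w2.png",W["img"][:,:,::-1])
S=r.grab_frame("scene");crop(S,"pics/s2.png",150,350,150,300,4)
E
```

```text
clock: 4.65
tcp_pos: [518.2, 328.8, 63.1]
tool_rot: [[0.033, 0.999, 0.032], [0.999, -0.033, 0.011], [0.012, 0.031, -0.999]]
ft_force: [-1.1, -0.4, 0.8]
grip_width: 0.006
tcp [518.2 328.8  63.1] bed [-113.2    7.9] tool delta m [-0.0015 -0.0074  0.0168] xang 88.1 t 4.65 F [-1.14 -0.45  0.76]
```

View pics/w2.png

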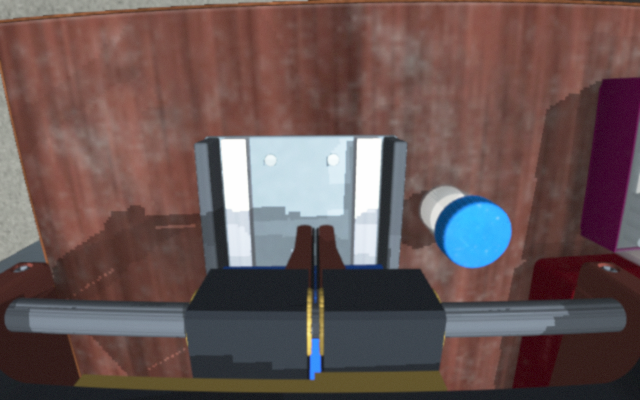

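View pics/s2.png

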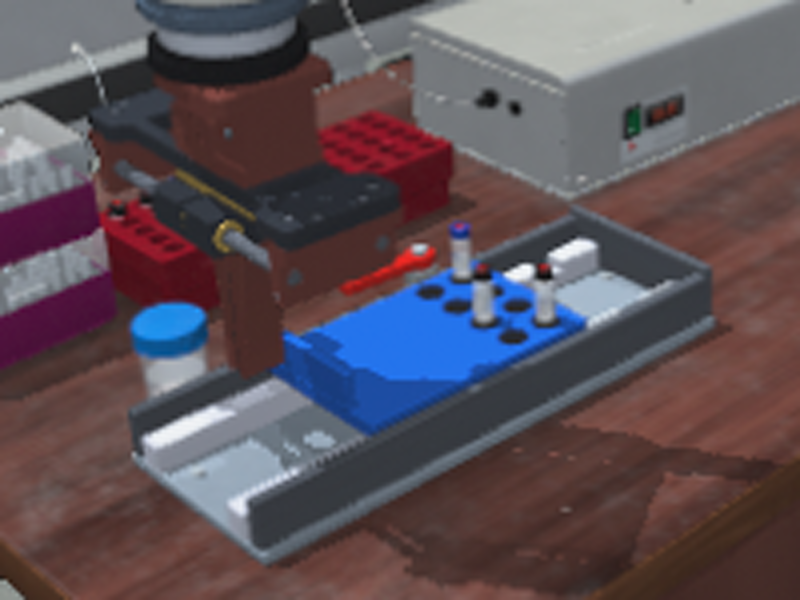

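The finger is behind the lip and clear of the jar. Going down the last part and re-centring.

```bash
python3 -m jog '[[[0,-0.007,0.008,0,0],[0,0,0.008,0,0],[0,0,0,0,0]]]'
python3 - <<'E'
from h import *
go([*b2w(-97,1),46])
E
```

```text
clock: 5.05
tcp_pos: [512.8, 330.5, 49.7]
tool_rot: [[0.033, 0.999, 0.037], [0.999, -0.033, 0.015], [0.016, 0.036, -0.999]]
ft_force: [-1.1, -0.7, 0.5]
grip_width: 0.004
tcp [512.8 330.5  49.7] bed [-114.7    2.4] tool delta m [-0.0178 -0.0015  0.0034] xang 88.12 t 5.05 F [-1.1  -0.7   0.54]
```

```bash
python3 -m jog '[[[-0.006,-0.001,0.003,0,0],[-0.006,0,0,0,0],[-0.006,0,0,0,0],[-0.006,0,0,0,0],[-0.006,0,0,0,0],[-0.006,0,0,0,0],[-0.006,0,0,0,0],[-0.006,0,0,0,0]]]'
python3 - <<'E'
from h import *
go([*b2w(-30,1),46])
E
```

```text
clock: 5.85
tcp_pos: [510.1, 280.1, 46.1]
tool_rot: [[0.032, 0.999, 0.038], [0.999, -0.032, 0.018], [0.019, 0.037, -0.999]]
ft_force: [0.3, 2.1, -0.6]
grip_width: 0.002
tcp [510.1 280.1  46.1] bed [-64.3   1.2] tool delta m [-0.0343 -0.0002 -0.0006] xang 88.18 t 5.85 F [ 0.29  2.12 -0.63]
```

```bash
python3 -m jog '[[[-0.005,0,0,0,0],[-0.005,0,0,0,0],[-0.005,0,0,0,0],[-0.005,0,0,0,0],[-0.004,0,0,0,0],[0,0,0,0,0]]]'
python3 - <<'E'
from h import *
go([*b2w(-30,1),46])
S=r.grab_frame("scene");crop(S,"pics/s3.png",170,340,170,290,4.5)
T=r.grab_frame("top");crop(T,"pics/t3.png",160,320,160,250,5)
E
```

```text
clock: 6.45
tcp_pos: [509.4, 253.0, 45.9]
tool_rot: [[0.033, 0.999, 0.038], [0.999, -0.033, 0.017], [0.018, 0.037, -0.999]]
ft_force: [0.4, -0.5, 0.1]
grip_width: 0.005
tcp [509.4 253.   45.9] bed [-37.2   1.4] tool delta m [-0.0072 -0.0003 -0.0003] xang 88.13 t 6.45 F [ 0.36 -0.49  0.09]
```

View pics/s3.png

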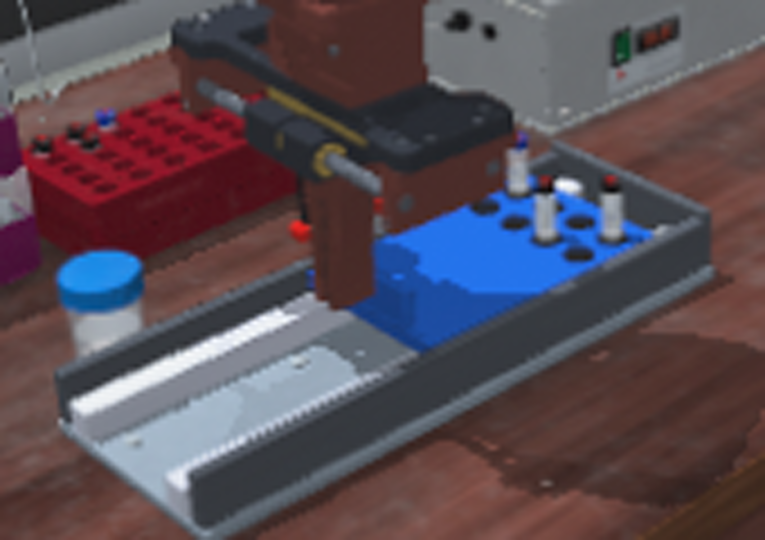

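View pics/t3.png

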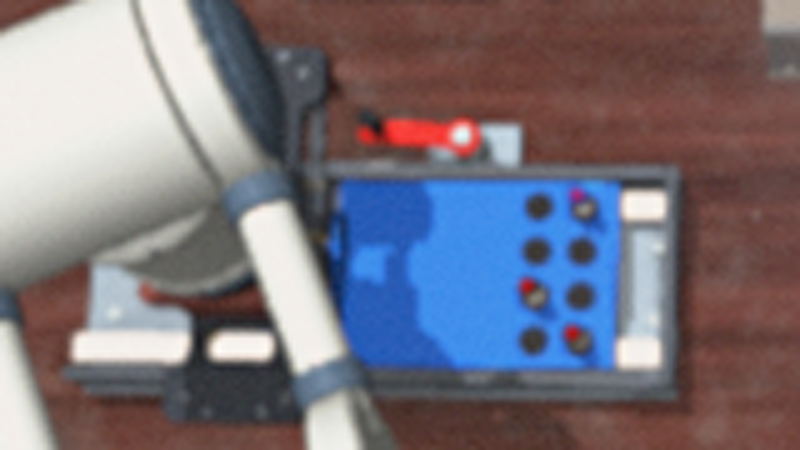

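The tray has advanced, with its front edge at about column 617 in the crop. I'll check the plate's height and position.

```bash
cat >> h.py <<'E'
def tray():
    for n in ("top","scene"):
        f=r.grab_frame(n); c=cloud(f,masks(f)["blue"]); b=np.array([[*w2b(p),p[2]] for p in c])
        b=b[(b[:,0]>-110)&(b[:,0]<150)&(abs(b[:,1])<55)&(b[:,2]<47)&(b[:,2]>30)]
        xs=b[:,0]; print(n,"x range",np.percentile(xs,[.3,99.7]).round(1),"y",np.percentile(b[:,1],[.5,99.5]).round(1))
        lo=np.quantile(xs,.02);hi=np.quantile(xs,.98); e=np.linspace(lo,hi,6)
        print("  z by x:",[(round((a+z)/2),round(float(np.median(b[(xs>=a)&(xs<z),2])),1)) for a,z in zip(e,e[1:]) if ((xs>=a)&(xs<z)).sum()>5])
        A=np.c_[b[:,:2]-[55,0],np.ones(len(b))]; w=abs(b[:,2]-np.median(b[:,2]))<6; k=np.linalg.lstsq(A[w],b[w,2],rcond=None)[0]; print("  plane slope deg x,y",np.degrees(k[:2]).round(2),"z at home",k[2].round(1))
E
python3 - <<'E'
from h import *
tray()
E
```

```text
top x range [-18.3 126.8] y [-48.7  49.4]
  z by x: [(-2, 34.7), (26, 34.7), (54, 34.7), (82, 34.7), (110, 34.7)]
  plane slope deg x,y [-0.06 -0.17] z at home 34.8
scene x range [-26.1 123.5] y [-50.9  48.7]
  z by x: [(-10, 35.8), (18, 35.8), (47, 35.9), (76, 36.1), (105, 36.2)]
  plane slope deg x,y [ 0.23 -0.12] z at home 36.0
```

The plate top is at 35 mm and level, so the tray has dropped into the notches. Backing away and rising, then a recheck.

```bash
python3 -m jog '[[[0.01,0,0,0,0],[0.015,0,0,0,0],[0.01,0,0,0,0],[0,0,-0.04,0,0],[0,0,-0.04,0,0],[0,0,0,0,0]]]'
python3 - <<'E'
from h import *
go([*b2w(-15,100),90])
tray()
W=r.grab_frame("wrist");cv2.imwrite("pics/w4.png",W["img"][:,:,::-1])
S=r.grab_frame("scene");crop(S,"pics/s4.png",170,340,170,290,4.5)
E
```

```text
clock: 7.25
tcp_pos: [506.0, 293.6, 126.7]
tool_rot: [[0.029, 0.999, 0.034], [0.999, -0.03, 0.016], [0.017, 0.033, -0.999]]
ft_force: [-0.3, -0.7, 0.5]
grip_width: 0.003
tcp [506.  293.6 126.7] bed [-77.6  -3.3] tool delta m [-0.0633  0.1019  0.039 ] xang 88.32 t 7.25 F [-0.31 -0.73  0.54]
top x range [-19.1 126.7] y [-48.8  49.4]
  z by x: [(-2, 34.7), (26, 34.7), (54, 34.7), (82, 35.0), (110, 34.7)]
  plane slope deg x,y [ 0.07 -0.3 ] z at home 34.7
scene x range [-25.8 123.5] y [-50.5  53. ]
  z by x: [(-11, 35.7), (18, 35.9), (46, 35.9), (75, 35.9), (104, 36.0)]
  plane slope deg x,y [ 0.21 -0.04] z at home 35.9
```

View pics/s4.png

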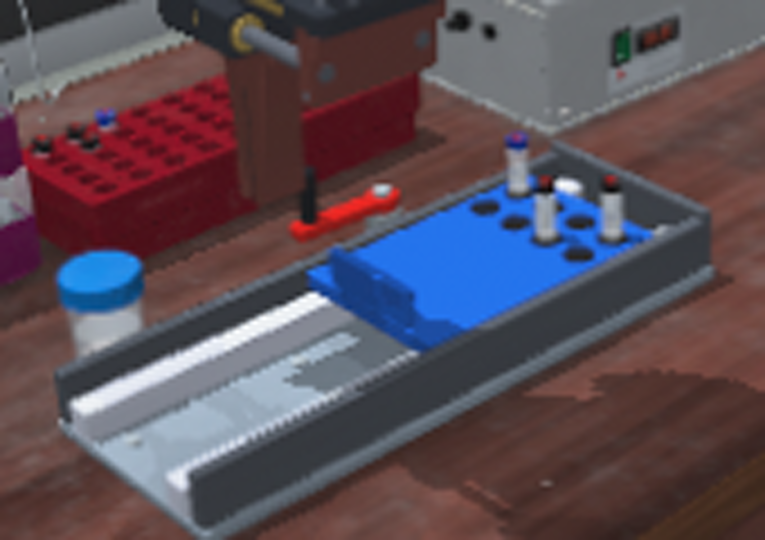

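View pics/w4.png

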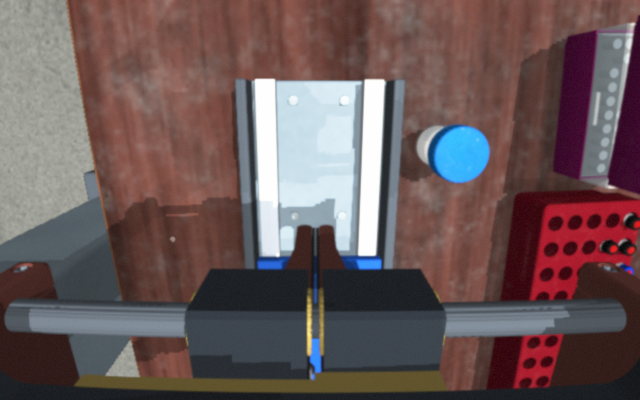

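The tray is seated and level, with the lip's rear face at about bed −20. For the latch, I'll turn the tool 45° so that its x face pushes the pin over the whole arc, and first check the rack height near the approach.

```bash
python3 -m jog '[[[-0.015,0.025,0,7.5,0],[-0.012,0.026,0,7.5,0],[-0.008,0.028,0,7.5,0],[0,0,0,7.5,0],[0,0,0,7.5,0],[0,0,0,7.5,0],[0,0,0,0,0]]]'
python3 - <<'E'
from h import *
p=np.array([582,215.5])+25*np.array([.728,.686])
go([*p,56])
T=r.grab_frame("top"); A=cloud(T,np.ones((400,640),bool)); A=A[(A[:,0]>630)&(A[:,0]<740)&(A[:,1]>80)&(A[:,1]<300)&(A[:,2]>20)&(A[:,2]<110)]; print("rack",np.percentile(A,[1,50,99],axis=0).round(0))
S=r.grab_frame("scene");crop(S,"pics/s5.png",150,350,120,270,4)
E
```

```text
clock: 8.15
tcp_pos: [573.5, 240.6, 103.8]
tool_rot: [[0.749, 0.663, 0.002], [0.663, -0.749, 0.003], [0.003, -0.001, -1.0]]
ft_force: [0.1, -0.6, 0.4]
grip_width: 0.005
tcp [573.5 240.6 103.8] bed [-26.7  65.8] tool delta m [0.0146 0.0237 0.0479] xang 41.52 t 8.15 F [ 0.14 -0.64  0.36]
rack [[681.  82.  21.]
 [714. 161.  44.]
 [739. 273.  50.]]
```

View pics/s5.png

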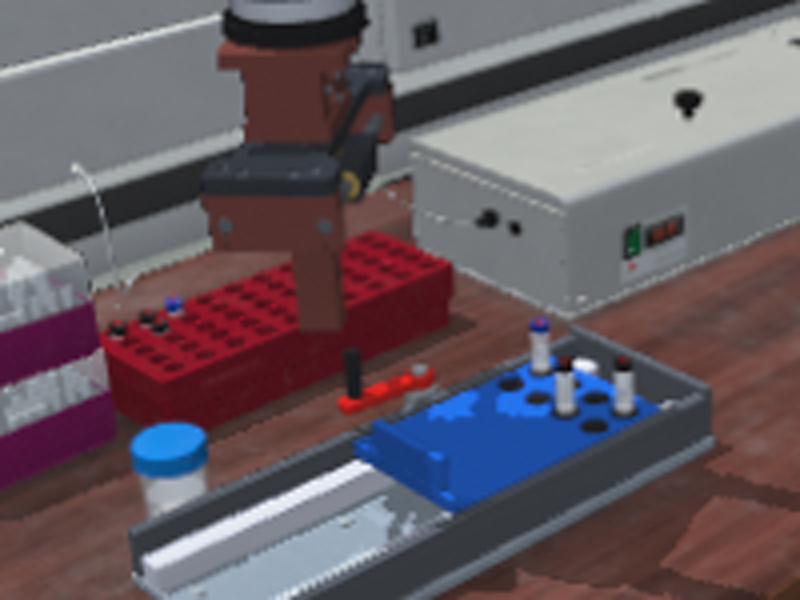

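```bash
python3 -m jog '[[[0.008,0.012,0,-1,0],[0.007,0.012,0,-1,0],[0,0,0,0,0]]]'
python3 - <<'E'
from h import *
p=np.array([582,215.5])+25*np.array([.728,.686])
go([*p,56])
W=r.grab_frame("wrist");cv2.imwrite("pics/w6.png",W["img"][:,:,::-1])
E
```

```text
clock: 8.55
tcp_pos: [600.2, 233.5, 102.5]
tool_rot: [[0.713, 0.701, -0.0], [0.701, -0.713, 0.002], [0.001, -0.002, -1.0]]
ft_force: [-0.2, 0.4, 0.7]
grip_width: 0.003
tcp [600.2 233.5 102.5] bed [-20.4  92.7] tool delta m [-0.0007  0.0007  0.0465] xang 44.51 t 8.55 F [-0.23  0.41  0.7 ]
```

View pics/w6.png

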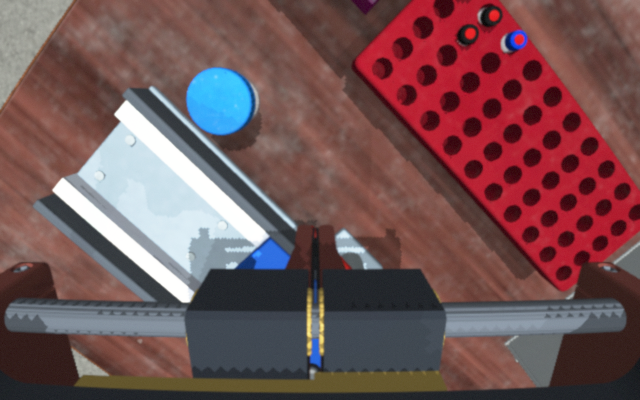

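```bash
python3 -m jog '[[[0,0,0.012,0,0],[0,0,0.012,0,0],[0,0,0.012,0,0],[0,0,0.008,0,0],[0,0,0,0,0]]]'
cat >> h.py <<'E'
def arc(degs,off=15):
    s=r.observe(); X=s["tool_rot"][:2,0]; X=X/np.linalg.norm(X); Y=s["tool_rot"][:2,1]
    cur=s["tcp_pos"][:2].copy(); print("clock",round(s["clock"],2),"bed",w2b(cur).round(1),"z",s["tcp_pos"][2].round(1),"F",s["ft_force"].round(1))
    for d in degs:
        t=np.radians(d); p=np.array([578,170])+45*(-np.cos(t)*bx-np.sin(t)*by)+off*X
        print(d,"step tool mm",(np.array([(p-cur)@X,(p-cur)@Y])).round(1)); cur=p
E
python3 - <<'E'
from h import *
arc([-4]+list(range(0,100,6)))
E
```

```text
clock: 9.1
tcp_pos: [596.5, 234.8, 52.7]
tool_rot: [[0.711, 0.703, -0.004], [0.703, -0.711, 0.002], [-0.002, -0.004, -1.0]]
ft_force: [0.0, -0.8, 0.1]
grip_width: 0.003
clock 9.1 bed [-21.6  89. ] z 52.7 F [ 0.  -0.8  0.1]
-4 step tool mm [-9.   4.4]
0 step tool mm [-2.1 -2.3]
6 step tool mm [-3.4 -3.2]
12 step tool mm [-3.7 -2.9]
18 step tool mm [-4.  -2.5]
24 step tool mm [-4.3 -2. ]
30 step tool mm [-4.4 -1.6]
36 step tool mm [-4.6 -1.1]
42 step tool mm [-4.7 -0.6]
48 step tool mm [-4.7 -0.1]
54 step tool mm [-4.7  0.4]
60 step tool mm [-4.6  0.9]
66 step tool mm [-4.5  1.3]
72 step tool mm [-4.3  1.8]
78 step tool mm [-4.1  2.3]
84 step tool mm [-3.9  2.7]
90 step tool mm [-3.6  3.1]
96 step tool mm [-3.2  3.4]
```

```bash
python3 -m jog '[[[-0.003,0.004,-0.004,0,0],[-0.006,0,0,0,0],[-0.002,-0.002,0,0,0],[-0.003,-0.003,0,0,0],[-0.004,-0.003,0,0,0],[-0.004,-0.003,0,0,0],[-0.004,-0.002,0,0,0]]]'
python3 - <<'E'
from h import *
arc(range(24,100,6))
S=r.grab_frame("scene");crop(S,"pics/s7.png",190,330,170,270,5)
E
```

```text
clock: 9.8
tcp_pos: [571.5, 224.5, 59.3]
tool_rot: [[0.71, 0.704, 0.001], [0.704, -0.71, 0.008], [0.006, -0.005, -1.0]]
ft_force: [0.8, 1.6, -1.2]
grip_width: 0.009
clock 9.8 bed [-10.6  64.3] z 59.3 F [ 0.8  1.6 -1.2]
24 step tool mm [-1.6  1.7]
30 step tool mm [-4.4 -1.6]
36 step tool mm [-4.6 -1.1]
42 step tool mm [-4.7 -0.6]
48 step tool mm [-4.7 -0.1]
54 step tool mm [-4.7  0.4]
60 step tool mm [-4.6  0.9]
66 step tool mm [-4.5  1.3]
72 step tool mm [-4.4  1.8]
78 step tool mm [-4.1  2.2]
84 step tool mm [-3.9  2.7]
90 step tool mm [-3.6  3.1]
96 step tool mm [-3.2  3.4]
```

View pics/s7.png

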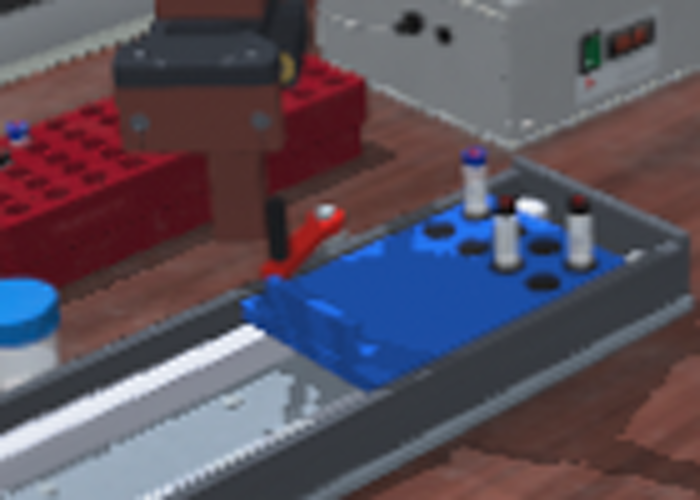

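The latch is turning (pin at about (277,225) in the crop). Carrying on round the arc.

```bash
python3 -m jog '[[[-0.003,0.001,0.002,0,0],[-0.004,-0.001,0,0,0],[-0.005,-0.001,0,0,0],[-0.005,0,0,0,0],[-0.005,0,0,0,0],[-0.005,0,0,0,0],[-0.005,0.001,0,0,0]]]'
python3 - <<'E'
from h import *
arc(range(60,100,6))
S=r.grab_frame("scene");crop(S,"pics/s8.png",190,330,170,270,5)
E
```

```text
clock: 10.55
tcp_pos: [547.0, 199.8, 58.1]
tool_rot: [[0.71, 0.704, 0.003], [0.704, -0.71, 0.008], [0.007, -0.003, -1.0]]
ft_force: [2.4, 1.1, -0.5]
grip_width: 0.005
clock 10.55 bed [14.8 40.6] z 58.1 F [ 2.4  1.1 -0.5]
60 step tool mm [ 5.5 -0.8]
66 step tool mm [-4.5  1.3]
72 step tool mm [-4.4  1.8]
78 step tool mm [-4.1  2.2]
84 step tool mm [-3.9  2.7]
90 step tool mm [-3.6  3.1]
96 step tool mm [-3.2  3.4]
```

View pics/s8.png

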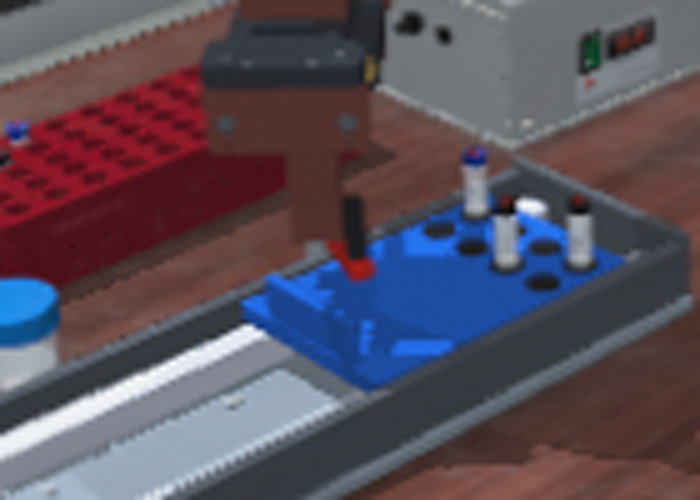

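The bar is now over the tray at about 65–70°. On to the stop.

```bash
python3 -m jog '[[[-0.004,0.002,0,0,0],[-0.004,0.002,0,0,0],[-0.004,0.003,0,0,0],[-0.004,0.003,0,0,0],[-0.002,0.002,0,0,0]]]'
python3 - <<'E'
from h import *
arc([84,90,94])
S=r.grab_frame("scene");crop(S,"pics/s9.png",190,330,170,270,5)
T=r.grab_frame("top");crop(T,"pics/t9.png",200,300,160,250,6)
E
```

```text
clock: 11.1
tcp_pos: [543.2, 186.0, 58.4]
tool_rot: [[0.708, 0.707, 0.007], [0.706, -0.708, 0.027], [0.024, -0.014, -1.0]]
ft_force: [2.8, 11.0, -2.6]
grip_width: 0.007
clock 11.1 bed [28.8 37.2] z 58.4 F [ 2.8 11.  -2.6]
84 step tool mm [1.  0.2]
90 step tool mm [-3.6  3. ]
94 step tool mm [-2.2  2.2]
```

View pics/s9.png

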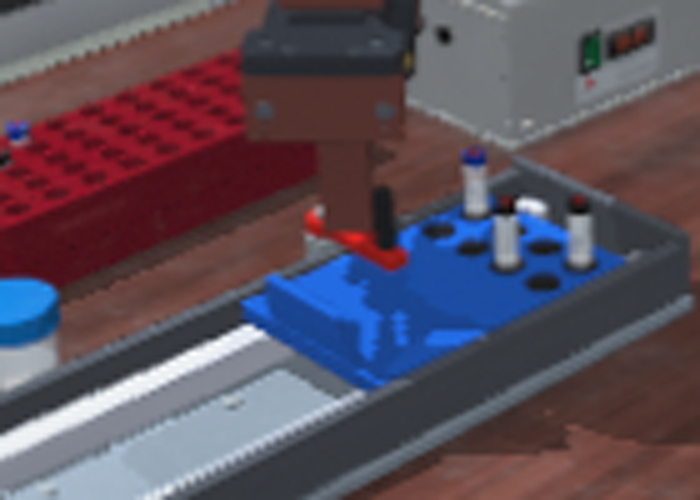

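View pics/t9.png

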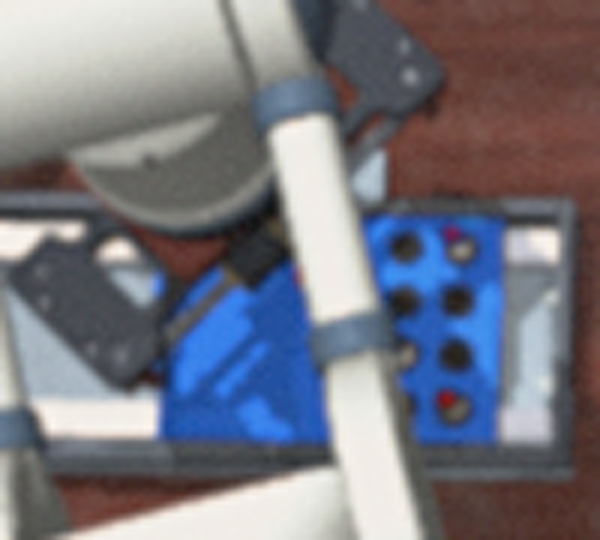

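The force rose to 11 N (the latch friction is about 1 N), so the bar is at its stop. Backing straight off the pin, then up and away to measure.

```bash
python3 -m jog '[[[0.006,0,0,0,0],[0.01,0,0,0,0],[0,0,-0.03,0,0],[0,0,-0.04,0,0],[0.02,0,-0.04,0,0],[0.04,0,-0.02,0,0],[0.045,0,0,0,0],[0.045,0,0,0,0],[0,0,0,0,0]]]'
python3 - <<'E'
from h import *
go([0,0,0]); tray()
S=r.grab_frame("scene");crop(S,"pics/s10.png",235,295,190,240,12)
T=r.grab_frame("top");crop(T,"pics/t10.png",180,310,160,250,6);crop(T,"pics/t10b.png",225,275,175,215,16)
E
```

```text
clock: 12.1
tcp_pos: [664.3, 300.3, 189.3]
tool_rot: [[0.711, 0.703, -0.004], [0.703, -0.711, 0.018], [0.01, -0.016, -1.0]]
ft_force: [0.3, 0.0, -1.6]
grip_width: 0.005
tcp [664.3 300.3 189.3] bed [-89.1 154.8] tool delta m [-0.6855 -0.2502  0.1866] xang 44.65 t 12.1 F [ 0.33  0.01 -1.62]
top x range [-19.2 126.8] y [-48.8  49.4]
  z by x: [(-2, 34.7), (26, 34.9), (54, 35.0), (82, 34.9), (110, 34.8)]
  plane slope deg x,y [ 0.1  -0.19] z at home 34.9
scene x range [-26.2 122.6] y [-50.5  51.1]
  z by x: [(-11, 35.8), (18, 36.0), (47, 35.8), (75, 36.0), (104, 35.8)]
  plane slope deg x,y [ 0.11 -0.12] z at home 35.9
```

View pics/s10.png

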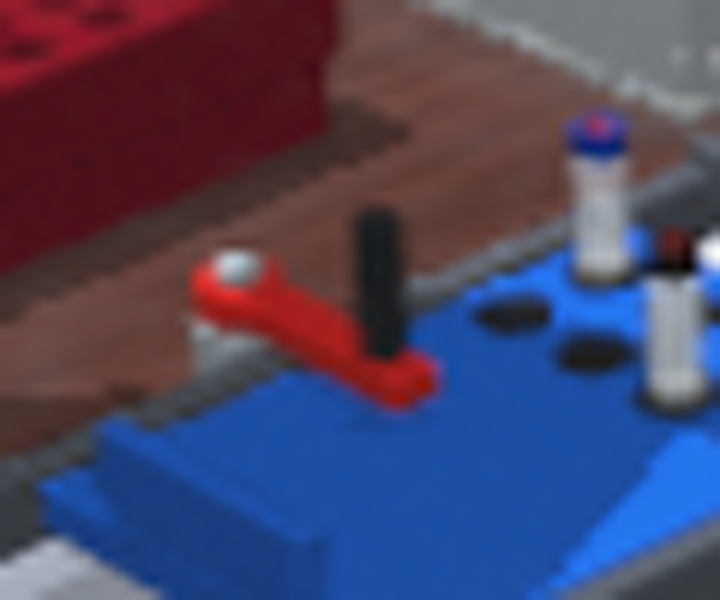

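View pics/t10.png

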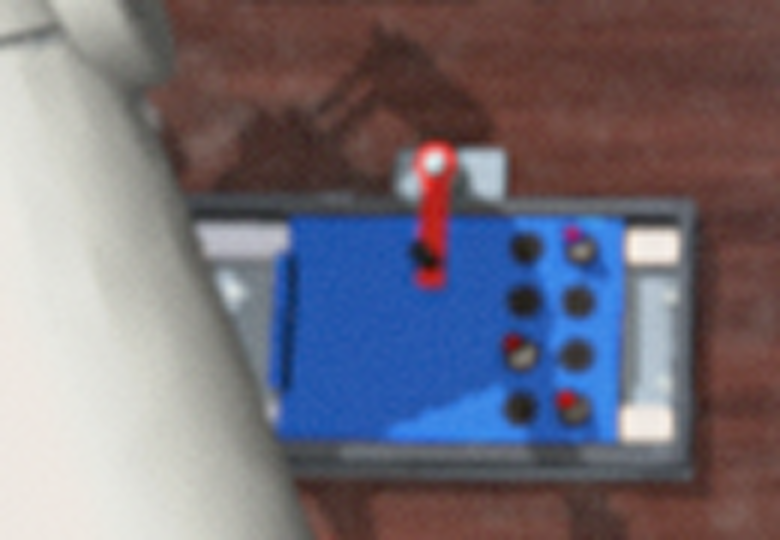

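View pics/t10b.png

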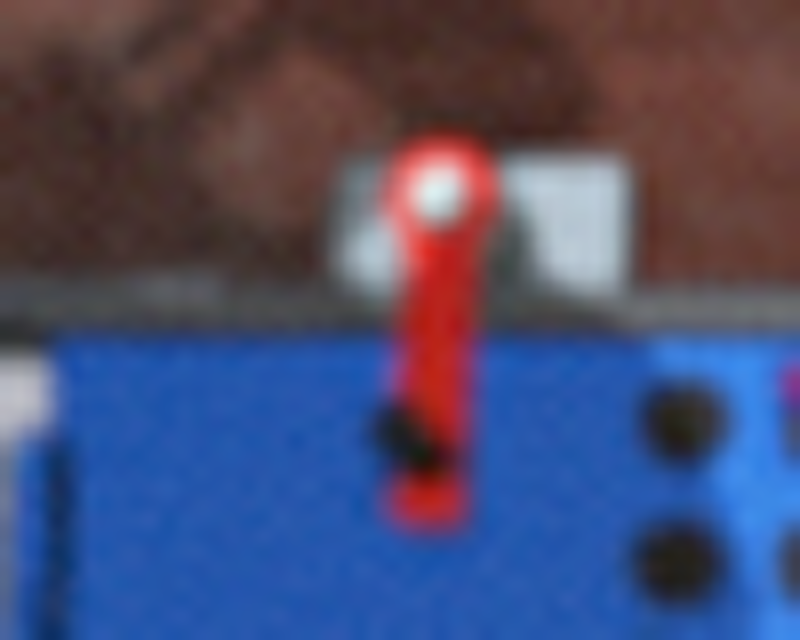

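The top view shows the bar straight across: pivot cap at (252.0,186.5), bar end near (251.4,206). The tray sits level beneath it. Quantifying the angle, then checking the bystanders.

```bash
python3 - <<'E'
from h import *
T=r.grab_frame("top");S=r.grab_frame("scene")
p=plane(T,[[252.0,186.5],[251.3,205.9]],46)
def th(a,b): d=(b-a)[:2]; return np.arctan2(-(d@by),-(d@bx))
print("bar ends angle",th(p[0],p[1]),w2b(p[0]),w2b(p[1]))
m=masks(T)["red"]; h=cv2.cvtColor(T["img"],cv2.COLOR_RGB2HSV); m=((h[...,0]<8)|(h[...,0]>172))&(h[...,1]>150)&(h[...,2]>120)
m[:188]=0;m[200:]=0;m[:,:247]=0;m[:,257:]=0
v,u=np.nonzero(m); P=plane(T,np.c_[u,v],46)[:,:2].astype(np.float32); vx,vy,_,_=cv2.fitLine(P,cv2.DIST_L2,0,.01,.01).ravel(); d=np.array([vx,vy]); d=d if d@by<0 else -d
print(len(P),"fit angle",np.arctan2(-(d@by),-(d@bx)))
a=tri([T,S],[(378/16*16/12+235-.5,215/12+190-.5)][:0] or [(400/16+225-.5,415/16+175-.5),(378/12+235-.5,218/12+190-.5)]); b=tri([T,S],[(252,186.5),(237/12+235-.5,265/12+190-.5)])
print("pin",a.round(1),"pivot",b.round(1),"angle",th(b,a))
print("clock",r.observe()["clock"])
crop(T,"pics/tf.png",140,540,80,300,2)
E
```

```text
bar ends angle 1.5830959696057343 [43.68407678 72.06886284] [44.33072561 19.49691186]
44 fit angle 1.4624998681078187
pin [534.6 171.5  75.2] pivot [578.3 170.8  49.2] angle 1.5855890857359425
clock 12.4
```

View pics/tf.png

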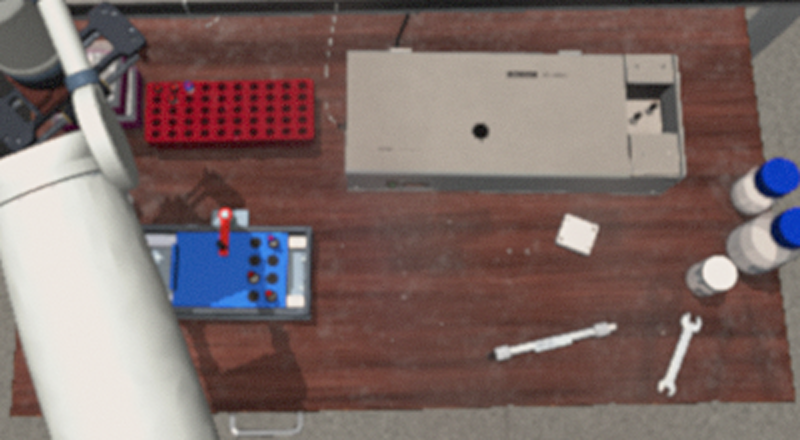

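```bash
python3 - <<'E'
from h import *
S=r.grab_frame("scene");crop(S,"pics/sf.png",80,350,90,300,2.9); print(r.observe()["ft_force"])
E
```

```text
[-0.72132493  0.84697143 -0.54957447]
```

View pics/sf.png

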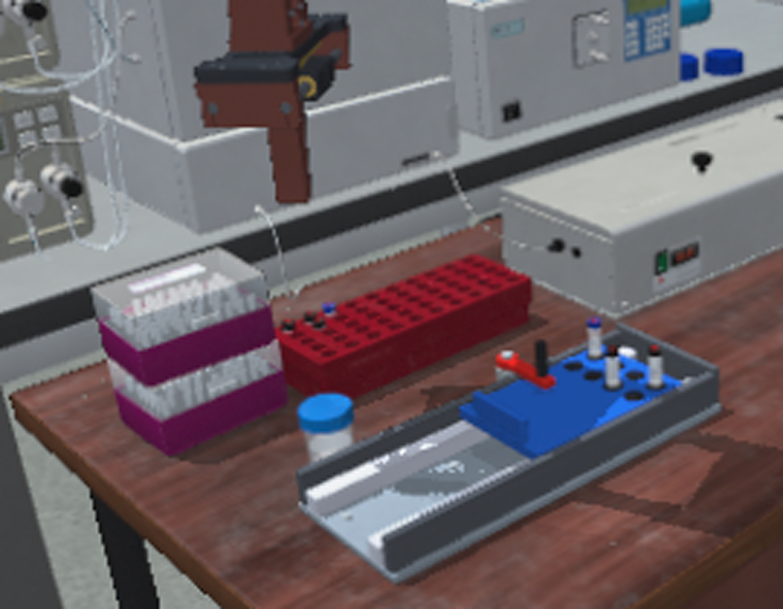

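The jar stands where it was (lid at about (192,232) in the full frame), the clamp half has not moved, the tray is level with the latch across it, and the gripper is clear of everything. Handing in.

```bash
python3 - <<'E'
from cell import r
print(r.finish_job(), r.observe()["clock"])
E
```

```text
the job is handed in; nothing more can be done
the job is handed in; nothing more can be done
```

The tray is seated in the notches and the latch points straight across over it. I handed the job in at about 12.5 s; no verdict is reported.

I pushed the tray about 65 mm by its lip with the shut fingertips until it dropped. I then backed away and checked it before pushing the latch round by its pin. At the stop the force rose to 11 N.

**Tray:** The plate top measures 34.9 mm in the top camera and 35.9 mm in the scene camera, against 35 mm expected. The slope is within 0.2° in both.

**Tray position along the rails:** The front edge read 123 to 127 mm against a nominal 130 mm. I put this down to my estimate of the bed origin, the pixel size and the 2 mm of play. The tray is down at notch depth at both ends.

**Latch:** The bar ends and the triangulated pin and pivot gave 1.583 and 1.586 rad, against 1.571 at the stop. A third check, a line fitted to the red pixels, disagreed at 1.46 rad. I discounted it because the black pin hides part of the bar.

**Other things:** In the last pictures the jar and the clamp half look unmoved, judged by eye. The gripper was clear of everything, with only noise on the force sensor.

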